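Roll a stand leg home and try it with the straightedge

ROBOT

A 7-joint arm with a two-finger parallel gripper is mounted at the origin on the work surface. World frame = base frame: x ahead of the robot, y to its left, z up, the work surface at z = 0. Lengths are in m, angles in rad, forces in N, time in s.
With the tool pointing down it reaches from about 0.4 to 0.85 m from the base axis. Payload 10.4 kg.
Tool frame: the origin (TCP) lies between the finger pads; the fingertips stand tip_extent ahead of it and the grasp point (between the pads) lies 2 mm behind it (tip_extent is the distance from the TCP to the fingertips, in m); z points along the fingers, y is the direction in which the jaws open and shut (so a half turn about z gives the same grasp; the last joint's range is limited). The gripper opens to 87 mm and grips with 3 to 60 N. Pads are 19 mm wide; open, the fingers measure 117 mm over their backs; the gripper's body (75 mm by 190 mm) begins 51 mm behind the grasp point.
Start: joints at [-1.19, 0.332, -0.065, 1.46, 0.022, 1.35, -0.088], TCP at [0.246, 0.575, 0.24] pointing down, gripper open.
Joint ranges: [-2.6, 2.6], [-0.5, 2.12], [-1.47, 1.34], [0.16, 2.42], [-1.27, 4.41], [0.06, 2.06], [-2.6, 2.6]. Speed limits (rad/s): [2.22, 2.22, 2.79, 2.79, 3.14, 3.14, 3.14].

INTERFACE

Orientations are given as a unit quaternion [x, y, z, w].
In Python, from bench import read_state, camera, camera_params, close_job, tip_extent gives the robot as it stands. The module is installed in compiled form; this text tells all that it offers.
- The arm moves only by the tool send_rows, never from a script. Its argument "steps" is a list of rows, each a list of 7 numbers: the turn, a rotation vector about the tool's x, y, z in degrees, then the shift along the tool's x, y, z in m, then the gripper's target within -1 to 1 (shut at 1, half-way at 0, fully open at -1). In form: [[ax, ay, az, x, y, z, jaw], ...]. A call has exactly 10 rows; each row shifts and turns the pose as measured when the row begins, along the tool's axes as they then stand; what a row does not reach is not made up. A row lasts 1/10 s, in which the tool goes at most 50 mm and 8.59 degrees, less where a joint would pass 70% of its speed; a pose out of reach is approached as far as the arm can. A call with a gripper value outside its range is refused whole. The fingers move at their own pace and stop on an object; "force" is the grip in N (left out, the last holds). Time passes only in rows, so rows that do not move let the fingers close, or fill a call up. It gives the time, the measured TCP pose, the force and the opening at its end, in the units of the state.
- read_state(): the state, without advancing time (a new reading comes with each control period).
- camera(name): name is "side" or "top" or "wrist"; returns (picture, depth): 480x640x3 uint8, blue, green, red; 480x640 float32, m along the optical axis (not along the pixel's ray), 0 where there is no reading.
- camera_params(name): a dict with "camera_matrix" (3x3 intrinsics, pixels), "world_from_camera" (4x4, takes a point from camera to world coordinates). Camera axes: x right, y down, z forward; pixel columns grow to the right and rows downward; lengths in m; the calibration is good to about 2 mm. A picture is of the moment at which its call begins: read the wrist's pose just before it. camera_params takes no time and is no camera call; for the wrist camera it gives the pose at the moment of the call.
- close_job(): hands the job in, once; it reports no verdict.
The state is a dict: "time": time; "joint_positions": joint angles; "joint_vel": joint speeds; "joint_torque": joint torques, N m; "ee_pos": TCP position; "eef_rot": TCP orientation; "ft_force": force on the tool from outside, world axes, zero at the start; "torque": the same for the moment, N m; "width": finger opening in m.
Only numpy, scipy, OpenCV 4.12 (cv2) and the standard library are available. Lean on these libraries where they do the work, as an engineer would, in place of code of your own. Each camera call takes 0.05 s, during which the arm holds its last target.

TASK

Check the thickness of the black stand leg against the white gauge jig on the bench: take the metal straightedge by its rib and, with its flat sole on top of the leg like a flat palm, roll the leg until it lies snug along the jig's low fence, keeping the gripper's fingers off the leg. Then lay the straightedge flat across the leg and the jig's gauge block and let go of it, press down on it lightly first at its end over the leg and then at its end over the block to feel that it does not rock, and leave it lying there. Do not disturb the other things on the bench.

Things in the scene. Friction and masses are not known exactly. Their poses are not given: they have to be found in the camera images.
- jig: White 3D-printed gauge jig, fixed. Origin: on the bench, middle of the fence's face. x along the fence, z up, +y from the face away from the leg (the leg rolls towards +y). Fence: x -90 to 90, y 0 to 16, 28 mm high. Gauge block 40 x 40, 45 mm high, centred at x 60, y 130, joined to the fence by a bar 8 mm high (x 40 to 80). To clear the block while rolling, keep the straightedge at x about -20.
- block_top (a point): centre of the gauge block's flat top face (40 x 40 mm), 45 mm above the bench, as high as the leg's top; axes as the jig's
- post: Black stand leg: solid round rod, 45 mm diameter, 180 mm long, 0.25 to 0.5 kg, lying on the bench on the -y side of the fence, roughly parallel to it. Origin at its centre, 22.5 mm up; x is its long axis; y and z turn as it rolls. Snug along the fence its centre is at jig y -22.5 mm. Under a sole that does not slip it travels half as far as the sole.
- straightedge: Plain grey light-metal straightedge, about 0.4 kg, rib up: flat sole 200 x 40 x 8 mm; on it a grip rib, 90 long, 18 wide, top 44 mm above the underside. Origin: centre of the underside; x along, y across, z up. Bare ends of the sole, 55 mm each, are for pressing. Same end for end. It is to lie along jig y, at jig x about 60, middle at jig y about 54.
- foot: bystander: green printed ring foot, 100 mm across, 30 mm high, lying flat; origin at the centre of its underside. It and the straightedge swap places from start to start.
- collar: bystander: purple printed ring, 80 mm across, 25 mm high; origin under its centre
- sleeve: bystander: green upright tube, 56 mm across, 110 mm high; origin under its centre
- bottle: bystander: glass bottle with green cap, 86 mm across, 170 mm high; origin under its centre
- bracket: bystander: white printed bridge, 30 x 100 mm, 70 mm high; origin under its centre
- wrench: bystander: steel wrench lying flat, under 20 mm high; origin under its middle
Things that resemble listed ones, but are neither listed nor needed, are in the scene too. There is more than one size of the straightedge; the one meant has the size given above. What is shaped like the jig but pink is not meant.

How it is judged:
By the outcome, as a careful person would: the job done as asked, in the order asked, and still so for the second after the job is handed in, with the robot touching nothing.
It also fails if it takes over 61 s, if anything falls off the work surface, if the arm or the gripper's body presses on something with over 40 N, if the wrist force passes 120 N, or if a joint passes its speed limit or range.

## Working session

There is one attempt and no reset: what is moved stays moved. The work goes in short steps, Python scripts to look and compute and a tool call to move; the robot and the scene stay as the last step left them, time stands still between calls to the robot, and variables do not carry over. Pictures are saved under pics/ and viewed, and the job is handed in when it is done.

Besides the shell and the picture viewer there is one more tool, called by a JSON object that holds its "fn" and its "kwargs". send_rows: Moves the arm, as the interface text tells. Its arguments: {"type":"object","properties":{"steps":{"type":"array"},"force":{"type":"number"}},"required":["steps"]}

```bash
mkdir -p pics; ls; python3 - <<'E'
from bench import *
import cv2,numpy as np
s=read_state()
for k,v in s.items(): print(k,v)
print(tip_extent if not callable(tip_extent) else tip_extent())
for n in ["top","side","wrist"]:
    p,d=camera(n); c=camera_params(n)
    cv2.imwrite(f"pics/{n}0.png",p); np.savez(f"{n}0.npz",p=p,d=d,K=c["camera_matrix"],T=c["world_from_camera"])
    print(n,np.round(c["camera_matrix"],1).tolist(),np.round(c["world_from_camera"],3).tolist())
E
```

```text
pics
time 0.0
joint_positions [-1.18958916  0.33288011 -0.06469886  1.46093725  0.02164382  1.34989892
 -0.08846083]
joint_vel [-6.08675124e-04  1.11483013e-03  1.95702150e-03 -4.63927044e-04
 -1.51790204e-04  8.85094392e-05 -9.03797946e-04]
joint_torque [-1.50694832e-03 -6.23261619e+01  2.34126847e-02 -3.89902496e+01
 -6.15440891e-02  3.98537039e-02  1.11741356e-04]
ee_pos [0.24545267 0.57439264 0.23875073]
eef_rot [ 2.00500944e-01  9.79693249e-01 -7.07880478e-04 -8.92811192e-05]
ft_force [ 0.52583076 -0.90695737 -0.48238676]
torque [ 0.00662389  0.00646232 -0.03418786]
width 0.08682088254064342
0.017
top [[606.9, 0.0, 322.8], [0.0, 606.9, 241.0], [0.0, 0.0, 1.0]] [[0.019, -0.981, 0.195, 0.229], [-1.0, -0.017, 0.016, 0.005], [-0.012, -0.195, -0.981, 1.351], [0.0, 0.0, 0.0, 1.0]]
side [[534.3, 0.0, 314.1], [0.0, 534.3, 243.3], [0.0, 0.0, 1.0]] [[0.951, -0.162, 0.264, 0.089], [-0.309, -0.491, 0.815, -1.214], [-0.002, -0.856, -0.517, 0.845], [0.0, 0.0, 0.0, 1.0]]
wrist [[384.1, 0.0, 327.3], [0.0, 384.1, 234.7], [0.0, 0.0, 1.0]] [[0.395, 0.888, 0.235, 0.182], [0.919, -0.381, -0.103, 0.602], [-0.002, 0.256, -0.967, 0.383], [0.0, 0.0, 0.0, 1.0]]
```

View pics/top0.png

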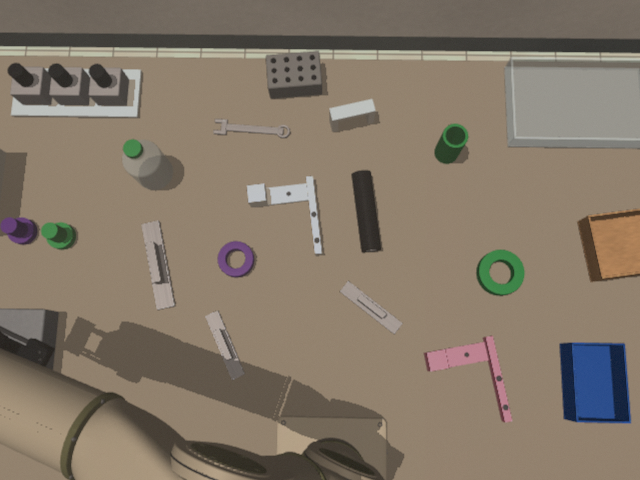

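View pics/side0.png

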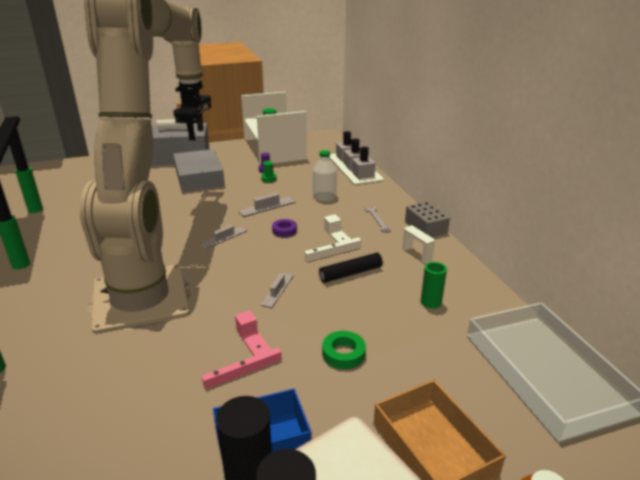

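View pics/wrist0.png

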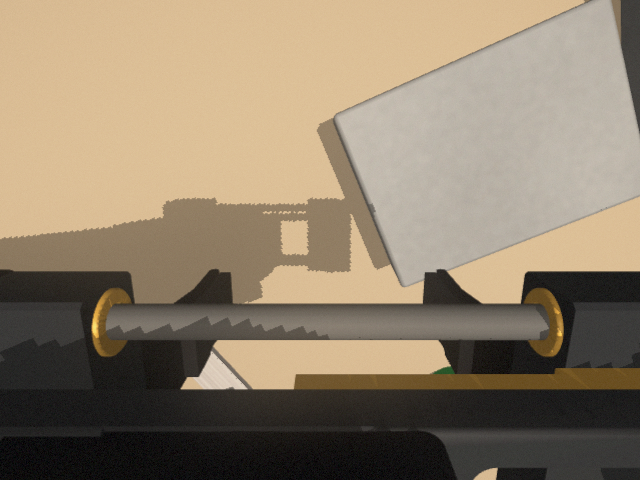

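Top image: there are three straightedges, at (158,265), (224,345) and (371,307). The white jig's fence runs (310,178)-(318,253) with its block at (257,194), and the leg is at (367,211). The pink jig at (470,370) is not meant. Next I measure the three straightedges and fit the poses.

```bash
cat > h.py <<'E'
import numpy as np,cv2
def load(n):
    z=np.load(n); return z["p"],z["d"],z["K"],z["T"]
def cloud(d,K,T):
    v,u=np.mgrid[:d.shape[0],:d.shape[1]]
    P=np.stack([(u-K[0,2])/K[0,0]*d,(v-K[1,2])/K[1,1]*d,d],-1)
    W=P@T[:3,:3].T+T[:3,3]; W[d<=0]=np.nan; return W
E
python3 - <<'E'
from h import *
p,d,K,T=load("top0.npz"); W=cloud(d,K,T)
z=W[...,2]
print("table z", np.nanmedian(z[300:330,280:330]), np.nanmedian(z[120:160,180:220]))
def comp(name,x0,y0,x1,y1,zlo,zhi):
    m=np.zeros(z.shape,bool); m[y0:y1,x0:x1]=True
    m&=(z>zlo)&(z<zhi)
    P=W[m]
    (c,s,a)=cv2.minAreaRect(P[:,:2].astype(np.float32)*1000)
    print(name,len(P),"c",np.round(c,1),"size",np.round(s,1),"ang",round(a,1),"z",np.round(np.percentile(P[:,2],[5,50,95]),4),"mean",np.round(P.mean(0),4))
comp("SE A",138,215,182,315,.004,.06); comp("A rib",138,215,182,315,.03,.06)
comp("SE B",200,305,248,385,.004,.06); comp("B rib",200,305,248,385,.025,.06)
comp("SE C",335,278,408,335,.004,.06); comp("C rib",335,278,408,335,.025,.06)
comp("post",348,165,385,258,.008,.06);comp("posttop",348,165,385,258,.04,.06)
comp("fence",300,172,328,260,.02,.035)
comp("block",240,178,272,212,.038,.05)
comp("collar",210,235,262,285,.01,.04)
c=cv2.resize(p[200:400,130:430],None,fx=2.6,fy=2.6,interpolation=cv2.INTER_CUBIC); cv2.imwrite("pics/c1.png",c)
E
```

```text
table z -0.0001625402090676964 0.00018926653715078956
SE A 1722 c [438.2 393.2] size [229.2  98.5] ang 4.0 z [0.0045 0.0092 0.0456] mean [0.4348 0.394  0.0166]
A rib 394 c [438.3 397.6] size [91.5 20. ] ang 15.0 z [0.0349 0.0436 0.0476] mean [0.437  0.3961 0.0429]
SE B 1030 c [264.2 239.7] size [171.6 104.1] ang 2.7 z [0.0042 0.0072 0.0353] mean [0.2626 0.2367 0.0127]
B rib 225 c [263.2 238. ] size [68.2 14.9] ang 26.4 z [0.0282 0.0329 0.0374] mean [0.2629 0.2373 0.0329]
SE C 1012 c [351.2 -83.1] size [159.5 124.2] ang 89.7 z [0.0042 0.0073 0.0353] mean [ 0.3502 -0.0814  0.0124]
C rib 208 c [351.3 -81.5] size [68.  14.2] ang 52.7 z [0.0281 0.0336 0.0381] mean [ 0.3509 -0.0812  0.0335]
post 1616 c [562.9 -69.4] size [194.9  67.4] ang 0.3 z [0.0277 0.0409 0.0478] mean [ 0.5612 -0.0678  0.0397]
posttop 926 c [565.  -69.3] size [181.1  36.8] ang 7.6 z [0.0405 0.0436 0.0486] mean [ 0.5624 -0.0689  0.044 ]
fence 555 c [554.5  48.9] size [181.5  15.9] ang 7.8 z [0.0236 0.0281 0.0324] mean [0.5524 0.0486 0.0279]
block 311 c [597.9 177.9] size [42.1 40.5] ang 7.0 z [0.0402 0.0451 0.0492] mean [0.597  0.1774 0.045 ]
collar 753 c [451.5 220.6] size [78.2 79.3] ang 26.2 z [0.0173 0.0243 0.0293] mean [0.451  0.2199 0.024 ]
```

View pics/c1.png

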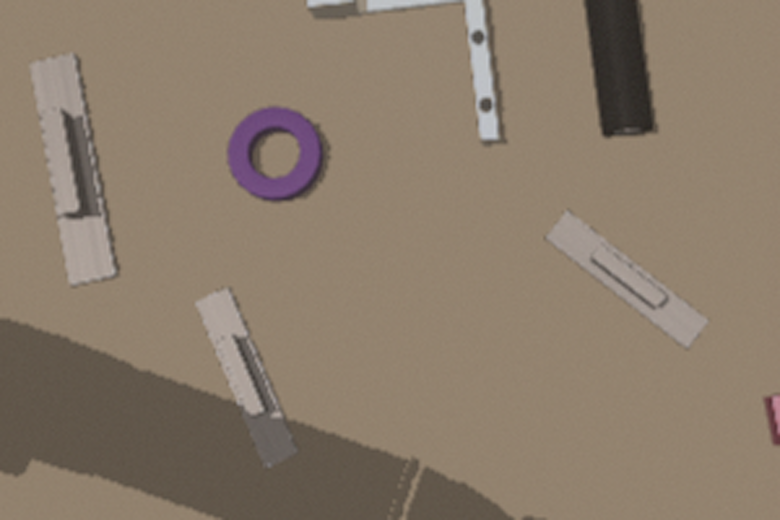

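The straightedge meant is A at top pixel (158,265). Its rib measures 91x20 mm, top at about 44 mm, which matches the 90x18x44 given. B (224,345) and C (371,307) have 68 mm ribs about 33 mm high, so they are the wrong size, and the crop shows A clearly larger. Next I refine the poses.

```bash
cat >> h.py <<'E'
def rect(W,x0,y0,x1,y1,zlo,zhi):
    z=W[...,2]; m=np.zeros(z.shape,np.uint8); m[y0:y1,x0:x1]=1
    m&=((z>zlo)&(z<zhi)).astype(np.uint8)
    n,l,st,_=cv2.connectedComponentsWithStats(m); k=1+np.argmax(st[1:,4])
    P=W[l==k][:,:2]; mu=P.mean(0); w,v=np.linalg.eigh(np.cov(P.T)); a=v[:,1]; ang=np.degrees(np.arctan2(a[1],a[0]))%180
    (c,s,aa)=cv2.minAreaRect(P.astype(np.float32)*1000)
    return np.round(mu*1000,1),round(ang,2),np.round(c,1),np.round(s,1),round(aa,1),np.round(np.sqrt(w*12)*1000,1)
E
python3 - <<'E'
from h import *
p,d,K,T=load("top0.npz"); W=cloud(d,K,T)
# sensor noise: smooth
Ws=W.copy()
print("A all",rect(W,138,215,182,315,.0045,.06))
print("A rib top",rect(W,138,215,182,315,.038,.06))
print("A sole",rect(W,138,215,182,315,.005,.02))
print("post",rect(W,348,165,385,258,.036,.06))
print("fence",rect(W,300,172,328,260,.023,.035))
print("block",rect(W,240,178,272,212,.036,.055))
pw,dw,K2,T2=load("side0.npz"); S=cloud(dw,K2,T2)
z=S[...,2]
# side view check: fence + post world ranges
for n,(lo,hi,x,y) in dict(post=(.035,.06,(.44,.68),(-.15,.0)),fence=(.022,.035,(.44,.68),(.02,.085)),block=(.04,.05,(.56,.64),(.14,.21)),rib=(.038,.05,(.36,.5),(.36,.43))).items():
    m=(z>lo)&(z<hi)&(S[...,0]>x[0])&(S[...,0]<x[1])&(S[...,1]>y[0])&(S[...,1]<y[1])
    P=S[m][:,:2]; (c,s,a)=cv2.minAreaRect(P.astype(np.float32)*1000); print("side",n,len(P),np.round(P.mean(0)*1000,1),np.round(c,1),np.round(s,1),round(a,1))
E
```

```text
A all (array([435. , 394.3]), np.float64(13.96), array([437.2, 401.9]), array([201.7,  52.6]), 13.7, array([ 38.1, 196.4]))
A rib top (array([437.5, 396.8]), np.float64(14.2), array([438.3, 397.6]), array([91.5, 20. ]), 15.0, array([19.1, 91.6]))
A sole (array([433.5, 392.9]), np.float64(13.78), array([438.4, 396.9]), array([201.9,  42. ]), 14.4, array([ 41.4, 229.3]))
post (array([563.1, -68.6]), np.float64(7.59), array([564.8, -68.5]), array([181.5,  39.9]), 7.7, array([ 35.4, 180.3]))
fence (array([552.1,  48.5]), np.float64(7.77), array([554.5,  48.9]), array([181.4,  15.9]), 7.8, array([ 16. , 179.8]))
block (array([596.7, 177.2]), np.float64(11.77), array([597.6, 177.9]), array([42.6, 40.5]), 7.0, array([40.4, 42.2]))
side post 505 [563.  -78.1] [566.6 -74.6] [182.4  39.4] 6.6
side fence 265 [553.2  43.3] [555.2  44.6] [183.   24.9] 7.9
side block 91 [598.2 173.1] [600.3 173.7] [43.9 44. ] 9.1
side rib 95 [440.1 393. ] [441.7 395.7] [92.3 28.8] 12.9
```

```bash
cat >> h.py <<'E'
from scipy.spatial.transform import Rotation as Ro
JO=np.array([.5555,.041]); JY=np.radians(7.7)
def jw(x,y):  # jig mm -> world m
    c,s=np.cos(JY),np.sin(JY); return JO+np.array([c*x-s*y,s*x+c*y])/1000
def wj(p):
    c,s=np.cos(JY),np.sin(JY); d=(np.array(p[:2])-JO)*1000; return np.array([c*d[0]+s*d[1],-s*d[0]+c*d[1]])
def down(yang): # tool pointing down, tool y at world angle yang deg
    a=np.radians(yang); y=np.array([np.cos(a),np.sin(a),0]); z=np.array([0,0,-1.]); return Ro.from_matrix(np.stack([np.cross(y,z),y,z],1))
def plan(p0,R0,p1,R1,n,jaw):
    "n rows straight from pose 0 to pose 1"
    p0=np.array(p0);p1=np.array(p1); rv=(R0.inv()*R1).as_rotvec(); P=p0;R=R0
    for i in range(1,n+1):
        f=i/n; Pt=p0+f*(p1-p0); Rt=R0*Ro.from_rotvec(rv*f)
        a=np.degrees((R.inv()*Rt).as_rotvec()); t=R.inv().apply(Pt-P)
        print([round(float(v),1)+0. for v in a]+[round(float(v),4)+0. for v in t]+[jaw],end=",\n"); P,R=Pt,Rt
def now():
    from bench import read_state
    s=read_state(); R=Ro.from_quat(s["eef_rot"]); y=R.as_matrix()[:,1]
    print("t",round(s["time"],2),"p",np.round(s["ee_pos"],4),"jig",np.round(wj(s["ee_pos"]),1),"yang",round(np.degrees(np.arctan2(y[1],y[0])),2),"z",np.round(R.as_matrix()[:,2],4),"F",np.round(s["ft_force"],1),"T",np.round(s["torque"],2),"w",round(s["width"],4),"q",np.round(s["joint_positions"],2))
    return np.array(s["ee_pos"]),R
E
python3 - <<'E'
from h import *
p,R=now()
plan(p,R,[.438,.397,.12],down(104.3),9,-1)
E
```

```text
t 0.15 p [0.2455 0.5745 0.239 ] jig [-235.8  570.2] yang 66.86 z [-4.e-04 -1.e-03 -1.e+00] F [-0.2  0.   1.2] T [-0.06  0.01 -0.04] w 0.087 q [-1.19  0.33 -0.06  1.46  0.02  1.35 -0.09]
[0.0, 0.0, -4.2, -0.0274, -0.0097, 0.0132, -1],
[0.0, 0.0, -4.2, -0.0266, -0.0117, 0.0132, -1],
[0.0, 0.0, -4.2, -0.0257, -0.0136, 0.0132, -1],
[0.0, 0.0, -4.2, -0.0247, -0.0154, 0.0132, -1],
[0.0, 0.0, -4.2, -0.0235, -0.0172, 0.0132, -1],
[0.0, 0.0, -4.2, -0.0222, -0.0188, 0.0132, -1],
[0.0, 0.0, -4.2, -0.0208, -0.0204, 0.0132, -1],
[0.0, 0.0, -4.2, -0.0192, -0.0218, 0.0132, -1],
[0.0, 0.0, -4.2, -0.0176, -0.0232, 0.0132, -1],
```

{"fn": "send_rows", "kwargs": {"steps": [[0,0,-4.2,-0.027,-0.01,0.013,-1],[0,0,-4.2,-0.027,-0.012,0.013,-1],[0,0,-4.2,-0.026,-0.014,0.013,-1],[0,0,-4.2,-0.025,-0.015,0.013,-1],[0,0,-4.2,-0.024,-0.017,0.013,-1],[0,0,-4.2,-0.022,-0.019,0.013,-1],[0,0,-4.2,-0.021,-0.02,0.013,-1],[0,0,-4.2,-0.019,-0.022,0.013,-1],[0,0,-4.2,-0.018,-0.023,0.013,-1],[0,0,0,0,0,0,-1]]}}

```text
time: 1.15
ee_pos: [0.446, 0.3922, 0.1144]
eef_rot: [-0.143, 0.99, -0.002, -0.002]
ft_force: [-0.4, -1.0, 0.5]
width: 0.0867
```

```bash
python3 - <<'E'
from h import *
from bench import *
p,R=now()
c=camera_params("wrist"); im,d=camera("wrist"); cv2.imwrite("pics/w1.png",im); np.savez("w1.npz",p=im,d=d,K=c["camera_matrix"],T=c["world_from_camera"])
W=cloud(d,c["camera_matrix"],c["world_from_camera"]); z=W[...,2]
m=(z>.038)&(z<.06); 
P=W[m]; print(len(P)); 
if len(P)>50:
    (cc,s,a)=cv2.minAreaRect(P[:,:2].astype(np.float32)*1000); print(cc,s,a)
E
```

```text
t 1.15 p [0.446  0.3922 0.1144] jig [-61.5 362.7] yang 106.47 z [-0.0038 -0.0036 -1.    ] F [-0.4 -1.   0.5] T [-0.03 -0.06 -0.02] w 0.0867 q [-0.77  0.37 -0.03  1.69  0.01  1.09  1.05]
4121
(435.04791259765625, 395.369140625) (81.19219970703125, 18.054105758666992) 14.189303398132324
```

View pics/w1.png

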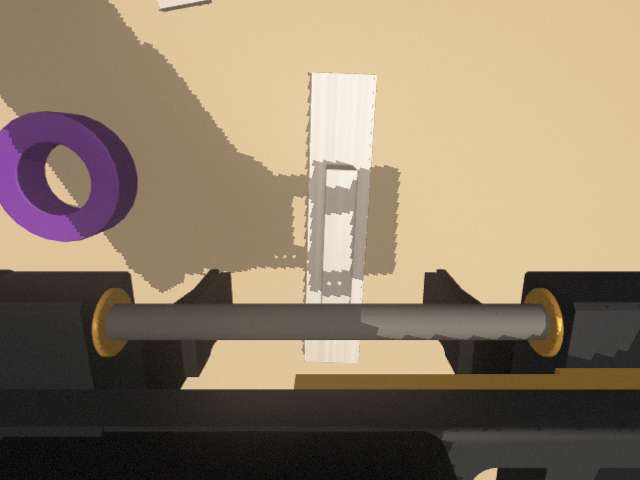

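The wrist image shows A lying from (340,72) to (335,362), centred between the open fingers.

```bash
python3 - <<'E'
from h import *
im,d,K,T=load("w1.npz"); W=cloud(d,K,T); z=W[...,2]
a=np.radians(14.2); ax=np.array([np.cos(a),np.sin(a)]); ay=np.array([-ax[1],ax[0]]); o=np.array([.438,.397])
for n,lo,hi in (("sole",.004,.014),("rib",.040,.05)):
    m=(z>lo)&(z<hi)
    k=W[m][:,:2]-o; k=k[(abs(k@ax)<.13)&(abs(k@ay)<.03)]
    print(n,len(k),np.round(np.percentile(k@ax,[0,.5,99.5,100])*1000,1),np.round(np.percentile(k@ay,[0,.5,99.5,100])*1000,1), np.nanmedian(z[m]))
from scipy.spatial.transform import Rotation as Ro
p,R=now()
c=[.438,.397]; plan(p,R,[.4375,.3965,.0275],down(104.2),8,-1)
E
```

```text
sole 10903 [-98.8 -98.2 100.3 101.9] [-20.9 -20.7  18.9  19.2] 0.006497647477703927
rib 4109 [-43.9 -43.5  36.3  37.3] [-9.9 -9.8  8.   8.2] 0.042449669641455995
t 1.2 p [0.4444 0.3944 0.1152] jig [-62.7 365.1] yang 106.47 z [-0.0042 -0.0019 -1.    ] F [-0.3  0.4 -0.4] T [ 0.11  0.07 -0.02] w 0.0871 q [-0.78  0.36 -0.03  1.69  0.01  1.09  1.05]
[0.0, 0.0, 0.3, 0.0007, 0.0005, 0.011, -1],
[0.0, 0.0, 0.3, 0.0007, 0.0005, 0.011, -1],
[0.0, 0.0, 0.3, 0.0007, 0.0005, 0.011, -1],
[0.0, 0.0, 0.3, 0.0007, 0.0005, 0.011, -1],
[0.0, 0.0, 0.3, 0.0007, 0.0005, 0.011, -1],
[0.0, 0.0, 0.3, 0.0007, 0.0005, 0.011, -1],
[0.0, 0.0, 0.3, 0.0008, 0.0005, 0.011, -1],
[0.0, 0.0, 0.3, 0.0008, 0.0005, 0.011, -1],
```

```bash
python3 - <<'E'
from h import *
p,R=now()
plan(p,R,[.439,.3963,.032],down(104.2),7,-1)
E
```

```text
t 1.2 p [0.4444 0.3944 0.1152] jig [-62.7 365.1] yang 106.47 z [-0.0042 -0.0019 -1.    ] F [-0.3  0.4 -0.4] T [ 0.11  0.07 -0.02] w 0.0871 q [-0.78  0.36 -0.03  1.69  0.01  1.09  1.05]
[0.0, 0.0, 0.3, 0.0006, 0.0005, 0.0119, -1],
[0.0, 0.0, 0.3, 0.0006, 0.0005, 0.0119, -1],
[0.0, 0.0, 0.3, 0.0006, 0.0005, 0.0119, -1],
[0.0, 0.0, 0.3, 0.0006, 0.0005, 0.0119, -1],
[0.0, 0.0, 0.3, 0.0006, 0.0005, 0.0119, -1],
[0.0, 0.0, 0.3, 0.0007, 0.0005, 0.0119, -1],
[0.0, 0.0, 0.3, 0.0007, 0.0005, 0.0119, -1],
```

{"fn": "send_rows", "kwargs": {"steps": [[0,0,0.3,0.0006,0.0005,0.012,-1],[0,0,0.3,0.0006,0.0005,0.012,-1],[0,0,0.3,0.0006,0.0005,0.012,-1],[0,0,0.3,0.0006,0.0005,0.012,-1],[0,0,0.3,0.0006,0.0005,0.012,-1],[0,0,0.3,0.0006,0.0005,0.012,-1],[0,0,0.3,0.0006,0.0005,0.01,-1],[0,0,0,0,0,0,-1],[0,0,0,0,0,0,-1],[0,0,0,0,0,0,-1]]}}

```text
time: 2.2
ee_pos: [0.4341, 0.4008, 0.0256]
eef_rot: [-0.125, 0.992, -0.0, -0.003]
ft_force: [0.2, -0.4, 0.6]
width: 0.0871
```

```bash
python3 - <<'E'
from h import *
p,R=now()
plan(p,R,[.439,.3963,.028],down(104.2),1,-1)
E
```

```text
t 2.2 p [0.4341 0.4008 0.0256] jig [-72.1 372.8] yang 104.42 z [-0.0064 -0.001  -1.    ] F [ 0.2 -0.4  0.6] T [ 0.02 -0.06 -0.05] w 0.0871 q [-0.8   0.47 -0.03  1.76  0.01  0.92  0.99]
[0.0, -0.4, 0.2, -0.0036, -0.0056, -0.0024, -1],
```

{"fn": "send_rows", "kwargs": {"force": 40, "steps": [[0,-0.4,0.2,-0.0018,-0.0028,-0.0022,-1],[0,0,0,-0.0018,-0.0028,0,-1],[0,0,0,0,0,0,-1],[0,0,0,0,0,0,1],[0,0,0,0,0,0,1],[0,0,0,0,0,0,1],[0,0,0,0,0,0,1],[0,0,0,0,0,0,1],[0,0,0,0,0,0,1],[0,0,0,0,0,0,1]]}}

```text
time: 3.2
ee_pos: [0.4406, 0.3965, 0.03]
eef_rot: [-0.123, 0.992, 0.001, 0.002]
ft_force: [-0.7, -0.2, -0.2]
width: 0.0391
```

```bash
python3 - <<'E'
from h import *
p,R=now()
E
```

```text
t 3.2 p [0.4406 0.3965 0.03  ] jig [-66.2 367.7] yang 104.17 z [ 0.0034  0.0032 -1.    ] F [-0.7 -0.2 -0.2] T [0.02 0.06 0.03] w 0.0391 q [-0.79  0.46 -0.03  1.76  0.02  0.92  1.  ]
```

{"fn": "send_rows", "kwargs": {"force": 40, "steps": [[0,0,0,0,0,0,1],[0,0,0,0,0,0,1],[0,0,0,0,0,0,1],[0,0,0,0,0,0,1],[0,0,0,0,0,0,1],[0,0,0,0,0,-0.02,1],[0,0,0,0,0,-0.03,1],[0,0,0,0,0,-0.03,1],[0,0,0,0,0,-0.02,1],[0,0,0,0,0,0,1]]}}

```text
time: 4.2
ee_pos: [0.438, 0.3939, 0.1294]
eef_rot: [-0.123, 0.992, -0.001, -0.001]
ft_force: [1.4, -0.3, -4.1]
width: 0.0179
```

```bash
python3 - <<'E'
from h import *
from bench import *
p,R=now()
c=camera_params("wrist"); im,d=camera("wrist"); cv2.imwrite("pics/w2.png",im); np.savez("w2.npz",p=im,d=d,K=c["camera_matrix"],T=c["world_from_camera"])
im,d=camera("side"); cv2.imwrite("pics/s2.png",im)
now()
E
```

```text
t 4.2 p [0.438  0.3939 0.1294] jig [-69.1 365.5] yang 104.18 z [-0.0026 -0.0029 -1.    ] F [ 1.4 -0.3 -4.1] T [ 0.09 -0.05  0.02] w 0.0179 q [-0.79  0.34 -0.02  1.69  0.01  1.12  1.  ]
t 4.3 p [0.437  0.3929 0.1263] jig [-70.3 364.6] yang 104.18 z [-0.0055 -0.0059 -1.    ] F [ 0.5 -0.3 -4.1] T [ 0.06  0.   -0.02] w 0.0176 q [-0.79  0.34 -0.02  1.69  0.01  1.11  1.  ]
```

View pics/w2.png

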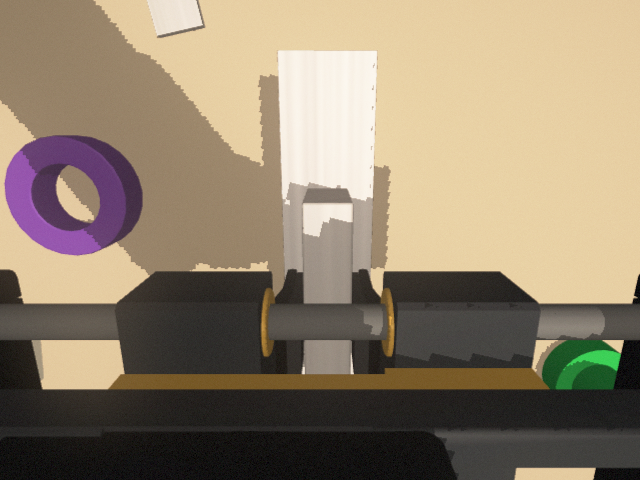

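The wrist image shows the rib held between the pads at (327,330) and the sole lifted. I measure the straightedge in the tool frame next.

```bash
python3 - <<'E'
from h import *
im,d,K,T=load("w2.npz"); W=cloud(d,K,T)
R=down(104.18); p=np.array([.438,.3939,.1294])
# use actual R at that time
import numpy as np
R=Ro.from_matrix(R.as_matrix())
z=np.array([-.0026,-.0029,-1]); y=R.as_matrix()[:,1]; y=y-z*(y@z); x=np.cross(y,z); M=np.stack([x,y,z],1)
L=(W-p)@M*1000
v,u=np.mgrid[:480,:640]
m=(u>285)&(u<372)&(v>58)&(v<180)&np.isfinite(L[...,0])
P=L[m]; A=np.c_[P[:,:2],np.ones(len(P))]; s,_,_,_=np.linalg.lstsq(A,P[:,2],rcond=None); print("sole top plane slope x,y (deg), z0",np.degrees(s[:2]),s[2])
m=(u>255)&(u<395)&(v>30)&(v<180)&(abs(L[...,2]-(s[0]*L[...,0]+s[1]*L[...,1]+s[2]))<5)
P=L[m]; print("x",np.percentile(P[:,0],[.2,99.8]),"y",np.percentile(P[:,1],[.5,99.5]))
(c,sz,a)=cv2.minAreaRect(P[:,:2].astype(np.float32)); print(c,sz,a)
m=(u>306)&(u<350)&(v>206)&(v<265); P=L[m]; print("rib top z",np.nanmedian(P[:,2]))
E
```

```text
sole top plane slope x,y (deg), z0 [-0.29473387 -0.01602015] 23.53136735653844
x [ 49.64460988 101.01736583] y [-19.83710077  19.62025427]
(75.3780746459961, -0.07421493530273438) (51.799564361572266, 40.18753433227539) 0.23252412676811218
rib top z -12.659051668174534
```

```bash
python3 - <<'E'
from h import *
p,R=now(); t=jw(-20,-156); print(t)
plan(p,R,[t[0],t[1],.112],down(7.7),14,1)
E
```

```text
t 4.3 p [0.437  0.3929 0.1263] jig [-70.3 364.6] yang 104.18 z [-0.0055 -0.0059 -1.    ] F [ 0.5 -0.3 -4.1] T [ 0.06  0.   -0.02] w 0.0176 q [-0.79  0.34 -0.02  1.69  0.01  1.11  1.  ]
[ 0.55658218 -0.1162731 ]
[0.0, 0.0, 6.9, 0.0006, -0.0373, 0.0012, 1],
[0.0, 0.0, 6.9, -0.0039, -0.0372, 0.0012, 1],
[0.0, 0.0, 6.9, -0.0083, -0.0364, 0.0011, 1],
[0.0, 0.0, 6.9, -0.0126, -0.0352, 0.0011, 1],
[0.0, 0.0, 6.9, -0.0167, -0.0334, 0.0011, 1],
[0.0, 0.0, 6.9, -0.0206, -0.0311, 0.0011, 1],
[0.0, 0.0, 6.9, -0.0242, -0.0284, 0.0011, 1],
[0.0, 0.0, 6.9, -0.0274, -0.0253, 0.0011, 1],
[0.0, 0.0, 6.9, -0.0303, -0.0219, 0.001, 1],
[0.0, 0.0, 6.9, -0.0327, -0.0181, 0.001, 1],
[0.0, 0.0, 6.9, -0.0346, -0.014, 0.001, 1],
[0.0, 0.0, 6.9, -0.0361, -0.0098, 0.001, 1],
[0.0, 0.0, 6.9, -0.037, -0.0054, 0.001, 1],
[0.0, 0.0, 6.9, -0.0373, -0.0009, 0.001, 1],
```

{"fn": "send_rows", "kwargs": {"steps": [[0,0,6.9,0.001,-0.037,0.001,1],[0,0,6.9,-0.004,-0.037,0.001,1],[0,0,6.9,-0.008,-0.036,0.001,1],[0,0,6.9,-0.013,-0.035,0.001,1],[0,0,6.9,-0.017,-0.033,0.001,1],[0,0,6.9,-0.021,-0.031,0.001,1],[0,0,6.9,-0.024,-0.028,0.001,1],[0,0,6.9,-0.027,-0.025,0.001,1],[0,0,6.9,-0.03,-0.022,0.001,1],[0,0,6.9,-0.03,-0.018,0.001,1]]}}

```text
time: 5.3
ee_pos: [0.5056, 0.0204, 0.0993]
eef_rot: [0.476, 0.879, -0.014, -0.009]
ft_force: [0.9, 0.3, -3.8]
width: 0.0178
```

```bash
python3 - <<'E'
from h import *
p,R=now(); t=jw(-20,-156); print(t)
plan(p,R,[t[0],t[1],.112],down(7.7),6,1)
E
```

```text
t 5.3 p [0.5056 0.0204 0.0993] jig [-52.2 -13.8] yang 33.13 z [-0.0294 -0.017  -0.9994] F [ 0.9  0.3 -3.8] T [ 0.02 -0.09  0.02] w 0.0178 q [-0.45  0.23  0.35  1.93 -0.07  1.03  0.51]
[ 0.55658218 -0.1162731 ]
[-0.3, 0.1, 4.2, -0.0237, -0.0054, -0.002, 1],
[-0.3, 0.1, 4.2, -0.024, -0.0036, -0.002, 1],
[-0.3, 0.1, 4.2, -0.0242, -0.0018, -0.0021, 1],
[-0.3, 0.1, 4.2, -0.0243, 0.0, -0.0021, 1],
[-0.3, 0.1, 4.2, -0.0242, 0.0018, -0.0021, 1],
[-0.3, 0.1, 4.2, -0.024, 0.0036, -0.0021, 1],
```

{"fn": "send_rows", "kwargs": {"steps": [[-0.3,0.1,4.2,-0.024,-0.005,-0.006,1],[-0.3,0.1,4.2,-0.024,-0.004,-0.003,1],[-0.3,0.1,4.2,-0.024,-0.002,-0.002,1],[-0.3,0.1,4.2,-0.024,0,-0.002,1],[-0.3,0.1,4.2,-0.024,0.002,-0.001,1],[-0.3,0.1,4.2,-0.02,0.003,-0.001,1],[0,0,0,0,0,0,1],[0,0,0,0,0,0,1],[0,0,0,0,0,0,1],[0,0,0,0,0,0,1]]}}

```text
time: 6.3
ee_pos: [0.5552, -0.1239, 0.1098]
eef_rot: [0.669, 0.743, -0.003, -0.004]
ft_force: [-0.5, 1.1, -3.7]
width: 0.0172
```

```bash
python3 - <<'E'
from h import *
from bench import *
p,R=now(); t=jw(-20,-154)
plan(p,R,[t[0],t[1],.090],down(7.7),2,1)
im,d=camera("top"); cv2.imwrite("pics/t3.png",im); c=camera_params("top")
np.savez("t3.npz",p=im,d=d,K=c["camera_matrix"],T=c["world_from_camera"])
W=cloud(d,c["camera_matrix"],c["world_from_camera"])
im,d=camera("side"); cv2.imwrite("pics/s3.png",im)
now()
E
```

```text
t 6.3 p [ 0.5552 -0.1239  0.1098] jig [ -22.4 -163.4] yang 5.96 z [-0.01    0.0019 -0.9999] F [-0.5  1.1 -3.7] T [-0.1   0.02 -0.  ] w 0.0172 q [-0.27  0.35  0.49  1.78 -0.18  1.07  0.39]
[-0.3, -0.1, -0.9, 0.0047, 0.0011, 0.0099, 1],
[-0.3, -0.1, -0.9, 0.0047, 0.0012, 0.0099, 1],
t 6.4 p [ 0.5552 -0.1238  0.1099] jig [ -22.4 -163.3] yang 5.97 z [-0.0099  0.002  -0.9999] F [ 0.5  0.2 -4.1] T [-0.07  0.05  0.08] w 0.0174 q [-0.27  0.35  0.49  1.78 -0.18  1.07  0.39]
```

View pics/s3.png

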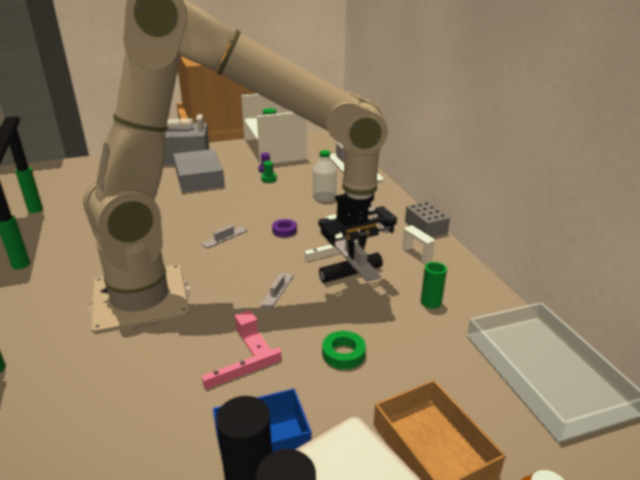

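View pics/t3.png

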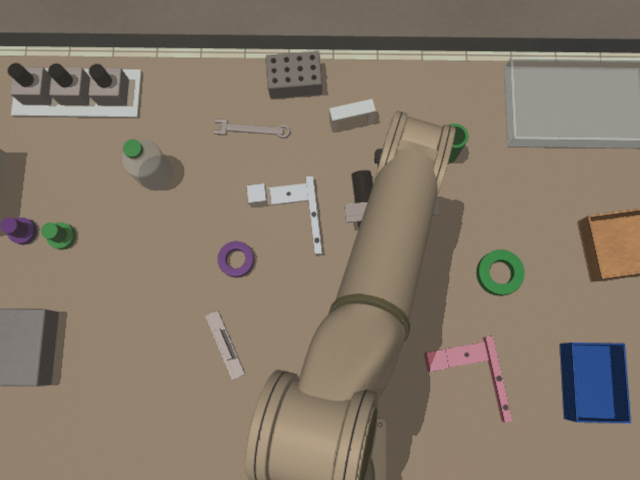

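{"fn": "send_rows", "kwargs": {"steps": [[-0.3,-0.2,-0.9,0.0045,0.001,0.008,1],[-0.3,-0.2,-0.9,0.0045,0.001,0.008,1],[0,0,0,0,0,0.004,1],[0,0,0,0,0,0,1],[0,0,0,0,0,0,1],[0,0,0,0,0,0,1],[0,0,0,0,0,0,1],[0,0,0,0,0,0,1],[0,0,0,0,0,0,1],[0,0,0,0,0,0,1]]}}

```text
time: 7.4
ee_pos: [0.5562, -0.1125, 0.0882]
eef_rot: [0.656, 0.755, -0.0, 0.002]
ft_force: [0.1, -0.6, -3.3]
width: 0.0175
```

```bash
python3 - <<'E'
from h import *
p,R=now(); t=jw(-20,-154)
plan(p,R,[t[0],t[1],.080],down(7.7),1,1)
E
```

```text
t 7.4 p [ 0.5562 -0.1125  0.0882] jig [ -19.9 -152.2] yang 8.06 z [ 0.0026 -0.0036 -1.    ] F [ 0.1 -0.6 -3.3] T [-0.06  0.01 -0.01] w 0.0175 q [-0.28  0.36  0.48  1.81 -0.19  1.01  0.41]
[0.1, 0.2, 0.4, -0.0017, -0.0001, 0.0082, 1],
```

{"fn": "send_rows", "kwargs": {"steps": [[0.1,0.2,0.2,-0.0015,0,0.004,1],[0,0,0,0,0,0.002,1],[0,0,0,0,0,0.001,1],[0,0,0,0,0,0.001,1],[0,0,0,0,0,0.001,1],[0,0,0,0,0,0.001,1],[0,0,0,0,0,0.001,1],[0,0,0,0,0,0.001,1],[0,0,0,0,0,0.001,1],[0,0,0,0,0,0.001,1]]}}

```text
time: 8.4
ee_pos: [0.5567, -0.1145, 0.074]
eef_rot: [0.657, 0.754, 0.0, 0.0]
ft_force: [-5.4, -1.9, 6.9]
width: 0.0176
```

```bash
python3 - <<'E'
from h import *
p,R=now()
E
```

```text
t 8.4 p [ 0.5567 -0.1145  0.074 ] jig [ -19.7 -154.3] yang 7.82 z [ 7.e-04  1.e-04 -1.e+00] F [-5.4 -1.9  6.9] T [0.19 1.17 0.12] w 0.0176 q [-0.27  0.38  0.47  1.82 -0.21  0.99  0.42]
```

{"fn": "send_rows", "kwargs": {"steps": [[0,0,0,0.004,0,0.001,1],[0,0,0,0.008,0,0.001,1],[0,0,0,0.008,0,0.001,1],[0,0,0,0.008,0,0.001,1],[0,0,0,0.008,0,0.001,1],[0,0,0,0.008,0,0.001,1],[0,0,0,0.008,0,0.001,1],[0,0,0,0.008,0,0.001,1],[0,0,0,0.004,0,0.001,1],[0,0,0,0,0,0.0005,1]]}}

```text
time: 9.4
ee_pos: [0.5485, -0.0542, 0.0747]
eef_rot: [0.659, 0.752, 0.001, 0.001]
ft_force: [-2.5, 0.2, -0.2]
width: 0.0178
```

```bash
python3 - <<'E'
from h import *
from bench import *
p,R=now()
im,d=camera("side"); cv2.imwrite("pics/s4.png",cv2.resize(im[180:330,260:480],None,fx=3,fy=3)); c=camera_params("side")
W=cloud(d,c["camera_matrix"],c["world_from_camera"])
g=im.max(2); z=W[...,2]
m=(z>.012)&(z<.05)&(g<60)&(W[...,0]>.44)&(W[...,0]<.68)&(W[...,1]>-.16)&(W[...,1]<.04)
P=W[m]; print(len(P)); J=np.array([wj(q) for q in P]); print(np.percentile(J,[1,50,99],axis=0)); A=np.polyfit(J[:,0],J[:,1],1); print(A)
E
```

```text
t 9.4 p [ 0.5485 -0.0542  0.0747] jig [-19.7 -93.4] yang 7.54 z [ 3.8e-03  4.0e-04 -1.0e+00] F [-2.5  0.2 -0.2] T [-0.09  0.52  0.  ] w 0.0178 q [-0.37  0.34  0.45  1.86 -0.18  0.97  0.29]
594
[[ -95.2006686  -107.25298551]
 [ -40.22080613  -98.60142905]
 [  79.62902755  -74.05063441]]
[-1.3009427e-02 -9.6262208e+01]
```

View pics/s4.png

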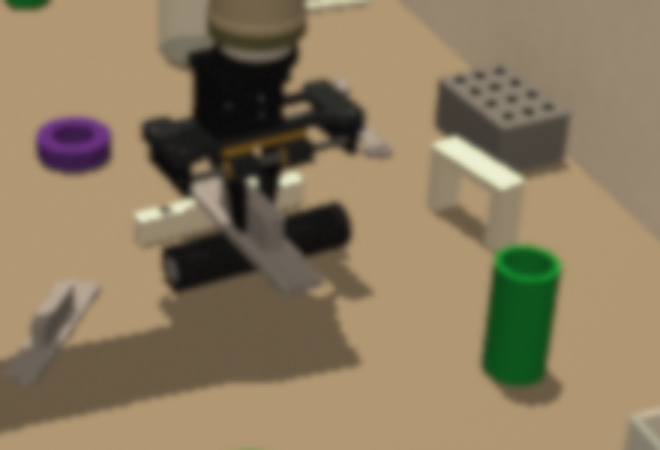

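{"fn": "send_rows", "kwargs": {"steps": [[0.2,0,0.1,0.005,0,0.0015,1],[0,0,0,0.008,0,0.0015,1],[0,0,0,0.008,0,0.0012,1],[0,0,0,0.008,0,0.0012,1],[0,0,0,0.008,0,0.0012,1],[0,0,0,0.008,0,0.0012,1],[0,0,0,0.008,0,0.0012,1],[0,0,0,0.008,0,0.0012,1],[0,0,0,0.008,0,0.0012,1],[0,0,0,0.006,0,0.0012,1]]}}

```text
time: 10.45
ee_pos: [0.5402, 0.0135, 0.0746]
eef_rot: [0.664, 0.748, 0.0, 0.001]
ft_force: [-8.3, -1.6, 15.8]
width: 0.0179
```

```bash
python3 - <<'E'
from h import *
p,R=now()
E
```

```text
t 10.45 p [0.5402 0.0135 0.0746] jig [-18.9 -25.2] yang 6.8 z [ 0.0022 -0.0018 -1.    ] F [-8.3 -1.6 15.8] T [-0.88  2.   -0.1 ] w 0.0179 q [-0.48  0.32  0.43  1.89 -0.16  0.97  0.14]
```

{"fn": "send_rows", "kwargs": {"steps": [[0.1,0,-0.4,0.007,0,0.0008,1],[0,0,-0.3,0.007,0,0.0008,1],[0,0,-0.2,0.007,0,0.0008,1],[0,0,0,0.007,0,0.0008,1],[0,0,0,0.006,0,0.0008,1],[0,0,0,0.005,0,0.0008,1],[0,0,0,0.004,0,0.0008,1],[0,0,0,0.003,0,0.0008,1],[0,0,0,0.003,0,0.0008,1],[0,0,0,0.002,0,0.0008,1]]}}

```text
time: 11.45
ee_pos: [0.5343, 0.0615, 0.0728]
eef_rot: [0.661, 0.751, -0.001, 0.001]
ft_force: [-1.7, -4.6, 4.5]
width: 0.0175
```

```bash
python3 - <<'E'
from h import *
from bench import *
p,R=now()
im,d=camera("side"); cv2.imwrite("pics/s5.png",cv2.resize(im[180:330,260:480],None,fx=3.6,fy=3.6)); 
im,d=camera("top"); cv2.imwrite("pics/t5.png",cv2.resize(im[120:300,200:440],None,fx=3.3,fy=3.3))
now()
E
```

```text
t 11.45 p [0.5343 0.0615 0.0728] jig [-18.3  23.1] yang 7.29 z [ 8.0e-04 -3.5e-03 -1.0e+00] F [-1.7 -4.6  4.5] T [-1.47  0.28 -0.04] w 0.0175 q [-0.55  0.31  0.4   1.89 -0.14  0.96  0.04]
t 11.55 p [0.5343 0.0617 0.0727] jig [-18.2  23.3] yang 7.3 z [ 8.0e-04 -3.2e-03 -1.0e+00] F [-1.8 -4.1  5.3] T [-1.24  0.37 -0.09] w 0.0179 q [-0.55  0.31  0.4   1.89 -0.14  0.96  0.04]
```

View pics/s5.png

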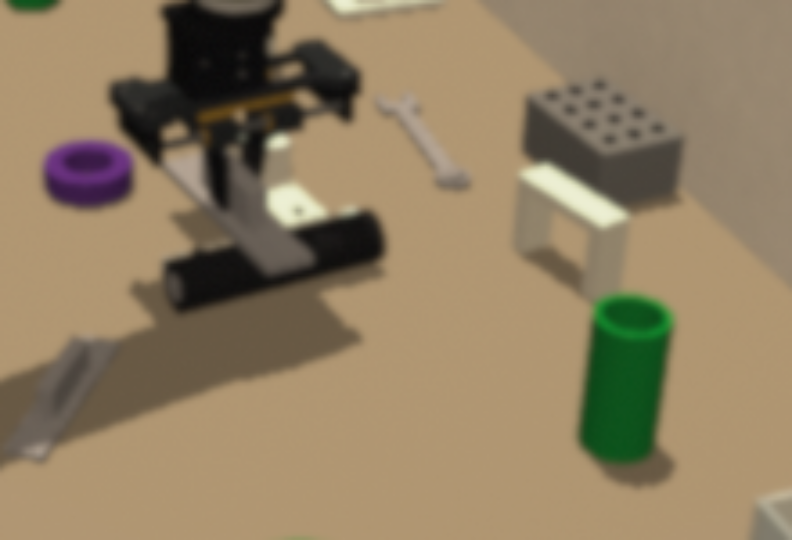

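View pics/t5.png

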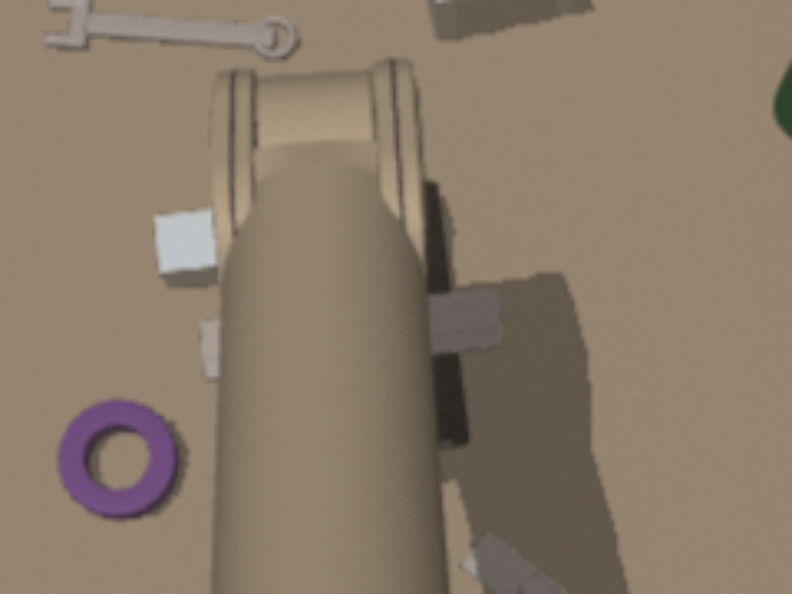

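{"fn": "send_rows", "kwargs": {"steps": [[0.1,0.1,-0.2,0.003,0,0.001,1],[0,0,0,0.003,0,0.001,1],[0,0,0,0.003,0,0.001,1],[0,0,0,0.003,0,0.001,1],[0,0,0,0.003,0,0.001,1],[0,0,0,0.002,0,0.001,1],[0,0,0,0.002,0,0.001,1],[0,0,0,0.002,0,0.001,1],[0,0,0,0.001,0,0.0005,1],[0,0,0,0.001,0,0,1]]}}

```text
time: 12.55
ee_pos: [0.533, 0.0851, 0.0641]
eef_rot: [0.66, 0.752, -0.0, 0.002]
ft_force: [0.2, -2.0, 2.9]
width: 0.0176
```

```bash
cat >> h.py <<'E'
def postfit(tag):
    from bench import camera,camera_params
    for n in ("side","top"):
        im,d=camera(n); c=camera_params(n); np.savez(f"{tag}_{n}.npz",p=im,d=d,K=c["camera_matrix"],T=c["world_from_camera"])
        W=cloud(d,c["camera_matrix"],c["world_from_camera"]); g=im.max(2); z=W[...,2]
        m=(z>.010)&(z<.052)&(g<75)
        P=W[m]; J=np.array([wj(q) for q in P]); k=(abs(J[:,0])<110)&(J[:,1]>-150)&(J[:,1]<8)
        P=P[k];J=J[k]
        if len(J)<50: print(n,"few",len(J)); continue
        # fit cylinder r=22.5 : distance from axis (y0+s*x, z=22.5)
        from scipy.optimize import least_squares
        f=lambda q: np.hypot(J[:,1]-q[0]-q[1]*J[:,0],P[:,2]*1000-22.5)-22.5
        r=least_squares(f,[np.median(J[:,1]),0],loss="soft_l1",f_scale=1.5)
        print(n,len(J),"axis jig y at x=0: %.1f slope deg %.2f"%(r.x[0],np.degrees(r.x[1])),"x ext",np.percentile(J[:,0],[.5,99.5]).round(1),"resid",np.median(abs(r.fun)).round(2))
E
python3 - <<'E'
from h import *
p,R=now(); postfit("a")
E
```

```text
t 12.55 p [0.533  0.0851 0.0641] jig [-16.4  46.7] yang 7.45 z [ 0.0025 -0.0025 -1.    ] F [ 0.2 -2.   2.9] T [-1.   -0.06 -0.03] w 0.0176 q [-0.58  0.33  0.39  1.9  -0.15  0.94  0.01]
side 762 axis jig y at x=0: -23.8 slope deg 0.48 x ext [-95.3  82. ] resid 1.79
top 1171 axis jig y at x=0: -22.4 slope deg 0.08 x ext [-96.1  82.3] resid 1.48
```

{"fn": "send_rows", "kwargs": {"force": 60, "steps": [[0,0,0,0,0,-0.005,1],[0,0,0,0,0,-0.01,1],[0,0,0,0,0,-0.015,1],[0,0,0,0,0,-0.02,1],[0,0,0,0,0,-0.02,1],[0,0,0,0,0,-0.005,1],[0,0,0,0,0,0,1],[0,0,0,0,0,0,1],[0,0,0,0,0,0,1],[0,0,0,0,0,0,1]]}}

```text
time: 13.65
ee_pos: [0.5279, 0.0877, 0.1394]
eef_rot: [0.659, 0.752, -0.003, -0.003]
ft_force: [-0.4, 0.7, -3.2]
width: 0.0176
```

```bash
python3 - <<'E'
from h import *
from bench import *
p,R=now(); 
c=camera_params("wrist"); im,d=camera("wrist"); cv2.imwrite("pics/w6.png",im); np.savez("w6.npz",p=im,d=d,K=c["camera_matrix"],T=c["world_from_camera"],pp=p,R=R.as_matrix())
postfit("b")
cv2.imwrite("pics/s6.png",cv2.resize(np.load("b_side.npz")["p"][150:330,260:480],None,fx=3.3,fy=3.3))
E
```

```text
t 13.65 p [0.5279 0.0877 0.1394] jig [-21.1  49.9] yang 7.54 z [-7.8e-03 -8.0e-04 -1.0e+00] F [-0.4  0.7 -3.2] T [-0.1   0.02  0.01] w 0.0176 q [-0.61  0.23  0.4   1.84 -0.1   1.11 -0.03]
side 842 axis jig y at x=0: -24.1 slope deg -0.17 x ext [-95.8  80.3] resid 1.98
top 1094 axis jig y at x=0: -22.4 slope deg 0.08 x ext [-96.1  81.8] resid 1.47
```

View pics/w6.png

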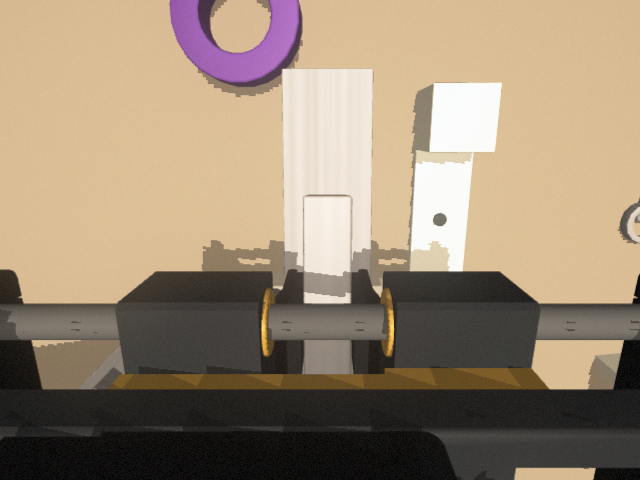

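View pics/s6.png

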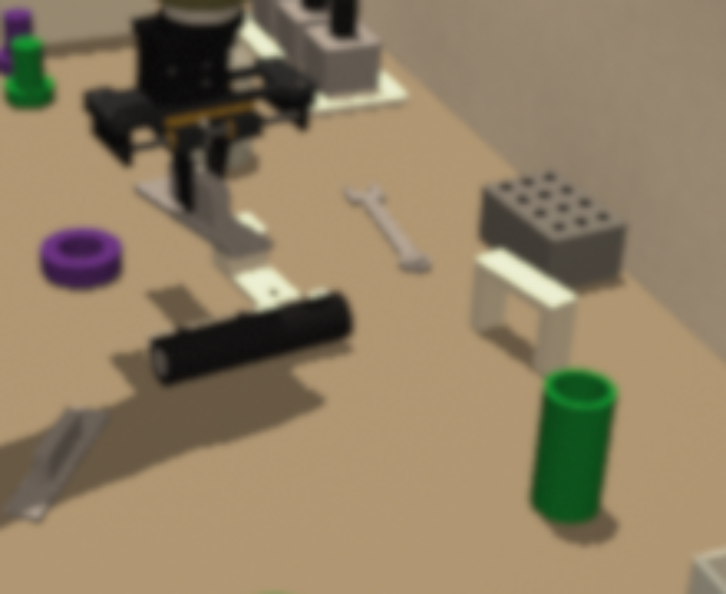

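Images: the leg lies along the fence (the top fit puts its axis at jig y -22.4, slope 0.1°). The straightedge has pitched nose-down in the grip, so I measure its pose in the tool frame.

```bash
python3 - <<'E'
from h import *
im,d,K,T=load("w6.npz"); Z=np.load("w6.npz"); p=Z["pp"];M=Z["R"]
W=cloud(d,K,T); L=(W-p)@M*1000
v,u=np.mgrid[:480,:640]
m=(u>288)&(u<368)&(v>78)&(v<185)&np.isfinite(L[...,0])
P=L[m]; A=np.c_[P[:,:2],np.ones(len(P))]; s=np.linalg.lstsq(A,P[:,2],rcond=None)[0]; print("slope deg",np.degrees(np.arctan(s[:2])),"z0",s[2])
m=(u>255)&(u<395)&(v>40)&(v<185)&(abs(L[...,2]-(s[0]*L[...,0]+s[1]*L[...,1]+s[2]))<5)
P=L[m]; print("x",np.percentile(P[:,0],[.2,99.8]),"y",np.percentile(P[:,1],[.5,99.5]))
m=(u>308)&(u<348)&(v>200)&(v<265); P=L[m]; A=np.c_[P[:,:2],np.ones(len(P))]; r=np.linalg.lstsq(A,P[:,2],rcond=None)[0]; print("rib slope",np.degrees(np.arctan(r[:2])),r[2], "rib x",P[:,0].min(),P[:,0].max())
J=np.array([wj(q) for q in W[(W[...,2]>.04)&(W[...,2]<.05)&(u>410)&(u<520)&(v<160)]]); print("block top in jig",J.mean(0),J.min(0),J.max(0))
E
```

```text
slope deg [8.33293651 0.06786931] z0 23.33420202135488
x [47.41154015 97.36916584] y [-18.90496194  20.57847489]
 ** On entry to DLASCL parameter number  4 had an illegal value
 ** On entry to DLASCL parameter number  4 had an illegal valueTraceback (most recent call last):
  File "<stdin>", line 9, in <module>
    x, resids, rank, s = _umath_linalg.lstsq(a, b, rcond,
                         ~~~~~~~~~~~~~~~~~~~^^^^^^^^^^^^^
                                             signature=signature)
                                             ^^^^^^^^^^^^^^^^^^^^
    raise LinAlgError("SVD did not converge in Linear Least Squares")
numpy.linalg.LinAlgError: SVD did not converge in Linear Least Squares
```

```bash
python3 - <<'E'
from h import *
p,R=now(); t=jw(59.2,52.2); print(t)
plan(p,R,[t[0],t[1],.105],down(7.7)*Ro.from_euler('y',8.5,degrees=True),6,1)
E
```

```text
t 13.8 p [0.5281 0.0877 0.1397] jig [-20.9  49.9] yang 7.54 z [-7.4e-03 -7.0e-04 -1.0e+00] F [-0.4 -0.1 -3.1] T [-0.09  0.05  0.05] w 0.0175 q [-0.61  0.23  0.4   1.84 -0.1   1.11 -0.03]
[0.60717213 0.10066131]
[-0.1, 1.4, 0.0, 0.0004, 0.0134, 0.0057, 1],
[-0.1, 1.4, 0.0, 0.0003, 0.0134, 0.0057, 1],
[-0.1, 1.4, 0.0, 0.0001, 0.0134, 0.0057, 1],
[-0.1, 1.4, 0.0, 0.0, 0.0134, 0.0058, 1],
[-0.1, 1.4, 0.0, -0.0002, 0.0134, 0.0058, 1],
[-0.1, 1.4, 0.0, -0.0003, 0.0134, 0.0058, 1],
```

{"fn": "send_rows", "kwargs": {"steps": [[-0.1,1.4,0,0,0.0134,0.004,1],[-0.1,1.4,0,0,0.0134,0.005,1],[-0.1,1.4,0,0,0.0134,0.005,1],[-0.1,1.4,0,0,0.0134,0.005,1],[-0.1,1.4,0,0,0.0134,0.005,1],[-0.1,1.2,0,0,0.011,0.004,1],[0,0,0,0,0,0,1],[0,0,0,0,0,0,1],[0,0,0,0,0,0,1],[0,0,0,0,0,0,1]]}}

```text
time: 14.8
ee_pos: [0.6062, 0.1004, 0.1083]
eef_rot: [0.657, 0.75, 0.048, -0.055]
ft_force: [-0.0, 0.0, -4.8]
width: 0.018
```

```bash
python3 - <<'E'
from h import *
from bench import *
p,R=now(); 
c=camera_params("wrist"); im,d=camera("wrist"); cv2.imwrite("pics/w7.png",im)
K,T=c["camera_matrix"],c["world_from_camera"]
W=cloud(d,K,T); v,u=np.mgrid[:480,:640]
J=np.stack([*np.moveaxis((W[...,:2]-JO)@np.array([[np.cos(JY),-np.sin(JY)],[np.sin(JY),np.cos(JY)]])*1000,-1,0),W[...,2]*1000],-1)
m=(u>288)&(u<368)&(v>78)&(v<185)&(J[...,2]>55)
P=J[m]; A=np.c_[P[:,:2],np.ones(len(P))]; s=np.linalg.lstsq(A,P[:,2],rcond=None)[0]; print("sole slope deg jig x,y",np.degrees(np.arctan(s[:2])),"z", P[:,2].mean())
m=(u>255)&(u<395)&(v>30)&(v<185)&(abs(J[...,2]-(J[...,:2]@s[:2]+s[2]))<5)
P=J[m]; print("sole jig x",np.percentile(P[:,0],[.5,99.5]),"y end",np.percentile(P[:,1],[.5,99.8])); (cc,sz,a)=cv2.minAreaRect(P[:,:2].astype(np.float32)); print(cc,sz,a)
t=jw(59.2,52.2)
plan(p,R,[t[0],t[1],.088],down(7.7)*Ro.from_euler('y',8.5,degrees=True),2,1)
E
```

```text
t 14.8 p [0.6062 0.1004 0.1083] jig [58.2 52.1] yang 7.62 z [-0.0195  0.1451 -0.9892] F [-0.   0.  -4.8] T [-0.38  0.02 -0.  ] w 0.018 q [-0.46  0.43  0.38  1.66 -0.34  1.1   0.18]
sole slope deg jig x,y [-0.0841256   0.08990072] z 85.25592114167685
sole jig x [39.48505786 78.9759253 ] y end [103.30537944 153.39918848]
(59.2515869140625, 128.5057373046875) (50.49152755737305, 40.16670227050781) 89.8119125366211
[0.0, 0.0, 0.0, -0.0014, 0.0005, 0.0101, 1],
[0.0, 0.0, 0.0, -0.0014, 0.0005, 0.0101, 1],
```

View pics/w7.png

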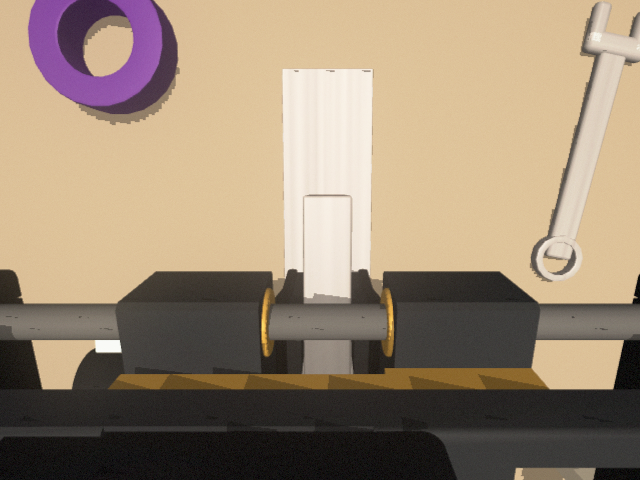

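{"fn": "send_rows", "kwargs": {"steps": [[0,0,0,-0.001,0,0.007,1],[0,0,0,-0.001,0.0005,0.008,1],[0,0,0,-0.001,0,0.006,1],[0,0,0,0,0,0.001,1],[0,0,0,-0.0002,0,0.0015,1],[0,0,0,-0.0002,0,0.0015,1],[0,0,0,-0.0002,0,0.0012,1],[0,0,0,-0.0002,0,0.0012,1],[0,0,0,-0.0002,0,0.001,1],[0,0,0,-0.0002,0,0.001,1]]}}

```text
time: 15.85
ee_pos: [0.6064, 0.1014, 0.0766]
eef_rot: [0.656, 0.751, 0.049, -0.055]
ft_force: [0.2, 0.5, -3.7]
width: 0.0174
```

```bash
python3 - <<'E'
from h import *
p,R=now()
E
```

```text
t 15.85 p [0.6064 0.1014 0.0766] jig [58.5 53. ] yang 7.68 z [-0.0189  0.1453 -0.9892] F [ 0.2  0.5 -3.7] T [-0.33 -0.05  0.02] w 0.0174 q [-0.45  0.47  0.36  1.69 -0.36  1.05  0.2 ]
```

{"fn": "send_rows", "kwargs": {"steps": [[0,0,0,-0.0002,0,0.001,1],[0,0,0,-0.0002,0,0.001,1],[0,0,0,-0.0001,0,0.0008,1],[0,0,0,-0.0001,0,0.0008,1],[0,0,0,-0.0001,0,0.0008,1],[0,0,0,0,0,0,1],[0,0,0,0,0,0,1],[0,0,0,0,0,0,1],[0,0,0,0,0,0,1],[0,0,0,0,0,0,1]]}}

```text
time: 16.85
ee_pos: [0.6068, 0.1012, 0.0747]
eef_rot: [0.656, 0.751, 0.049, -0.055]
ft_force: [-1.3, -0.5, -0.7]
width: 0.0179
```

```bash
python3 - <<'E'
from h import *
from bench import *
p,R=now()
im,d=camera("side"); cv2.imwrite("pics/s8.png",cv2.resize(im[150:330,260:480],None,fx=3.3,fy=3.3))
E
```

```text
t 16.85 p [0.6068 0.1012 0.0747] jig [58.9 52.8] yang 7.67 z [-0.0182  0.1467 -0.989 ] F [-1.3 -0.5 -0.7] T [-0.48  0.34  0.03] w 0.0179 q [-0.45  0.47  0.36  1.69 -0.36  1.04  0.2 ]
```

View pics/s8.png

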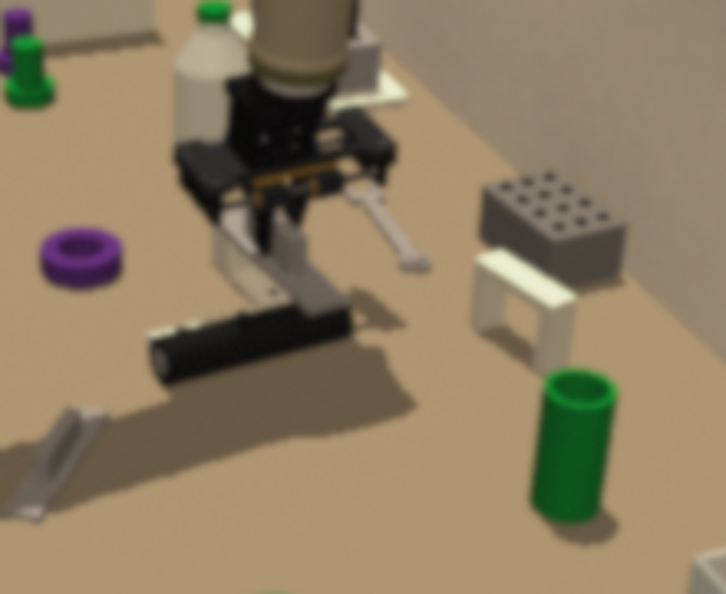

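{"fn": "send_rows", "kwargs": {"steps": [[0,0,0,-0.0001,0,0.001,1],[0,0,0,-0.0001,0,0.001,1],[0,0,0,0,0,0.0005,1],[0,0,0,0,0,0,-1],[0,0,0,0,0,0,-1],[0,0,0,0,0,0,-1],[0,0,0,0,0,0,-1],[0,0,0,0,0,0,-1],[0,0,0,0,0,0,-1],[0,0,0,0,0,0,-1]]}}

```text
time: 17.9
ee_pos: [0.6081, 0.1017, 0.0751]
eef_rot: [0.656, 0.751, 0.051, -0.055]
ft_force: [-0.9, -0.6, -1.0]
width: 0.0656
```

```bash
python3 - <<'E'
from h import *
p,R=now()
plan(p,R,[p[0],p[1],.165],down(7.7),6,-1)
E
```

```text
t 17.9 p [0.6081 0.1017 0.0751] jig [60.3 53.1] yang 7.68 z [-0.0153  0.1485 -0.9888] F [-0.9 -0.6 -1. ] T [-0.23 -0.01  0.04] w 0.0656 q [-0.44  0.47  0.36  1.68 -0.36  1.04  0.2 ]
[0.0, -1.4, 0.0, 0.0022, 0.0001, -0.0148, -1],
[0.0, -1.4, 0.0, 0.0019, 0.0001, -0.0149, -1],
[0.0, -1.4, 0.0, 0.0015, 0.0, -0.0149, -1],
[0.0, -1.4, 0.0, 0.0011, 0.0, -0.0149, -1],
[0.0, -1.4, 0.0, 0.0007, 0.0, -0.015, -1],
[0.0, -1.4, 0.0, 0.0004, 0.0, -0.015, -1],
```

{"fn": "send_rows", "kwargs": {"steps": [[0,0,0,0.001,0,-0.008,-1],[0,-1.4,0,0.002,0,-0.015,-1],[0,-1.4,0,0.0015,0,-0.016,-1],[0,-1.4,0,0.001,0,-0.016,-1],[0,-1.4,0,0.001,0,-0.016,1],[0,-1.4,0,0,0,-0.015,1],[0,-1.4,0,0,0,0,1],[0,0,0,0,0,0,1],[0,0,0,0,0,0,1],[0,0,0,0,0,0,1]]}}

```text
time: 18.9
ee_pos: [0.6077, 0.0981, 0.1666]
eef_rot: [0.659, 0.752, 0.001, 0.002]
ft_force: [0.5, -0.1, -0.7]
width: 0.0468
```

```bash
python3 - <<'E'
from h import *
from bench import *
p,R=now()
c=camera_params("wrist"); im,d=camera("wrist"); cv2.imwrite("pics/w9.png",im)
K,T=c["camera_matrix"],c["world_from_camera"]; np.savez("w9.npz",p=im,d=d,K=K,T=T)
W=cloud(d,K,T)
J=np.stack([*np.moveaxis((W[...,:2]-JO)@np.array([[np.cos(JY),-np.sin(JY)],[np.sin(JY),np.cos(JY)]])*1000,-1,0),W[...,2]*1000],-1)
m=(J[...,2]>48)&(J[...,2]<58)&(abs(J[...,0]-60)<28)&(J[...,1]>103)&(J[...,1]<170)
P=J[m]; (cc,sz,a)=cv2.minAreaRect(P[:,:2].astype(np.float32)); print(len(P),cc,sz,a,P[:,2].mean(),np.percentile(P[:,1],99.5))
A=np.c_[P[:,:2],np.ones(len(P))]; s=np.linalg.lstsq(A,P[:,2],rcond=None)[0]; print(np.degrees(s[:2]))
postfit("c")
cv2.imwrite("pics/s9.png",cv2.resize(np.load("c_side.npz")["p"][150:330,260:480],None,fx=3.3,fy=3.3))
now()
E
```

```text
t 18.9 p [0.6077 0.0981 0.1666] jig [59.4 49.6] yang 7.54 z [ 0.0048 -0.0017 -1.    ] F [ 0.5 -0.1 -0.7] T [-0.09  0.11 -0.07] w 0.0468 q [-0.57  0.37  0.43  1.61 -0.16  1.19  0.02]
5150 (60.06136703491211, 128.68963623046875) (51.41283416748047, 40.036190032958984) 89.9254150390625 51.491433229894 154.16776663806885
[-0.16631944 -0.05460268]
side 806 axis jig y at x=0: -24.2 slope deg -0.27 x ext [-95.8  82.5] resid 1.8
top 1199 axis jig y at x=0: -22.6 slope deg 0.13 x ext [-95.8  81.7] resid 1.34
t 19.05 p [0.6079 0.0978 0.1668] jig [59.5 49.2] yang 7.51 z [ 0.0051 -0.002  -1.    ] F [0.4 0.3 0.2] T [-0.11 -0.    0.02] w 0.035 q [-0.57  0.37  0.43  1.61 -0.16  1.19  0.02]
```

View pics/s9.png

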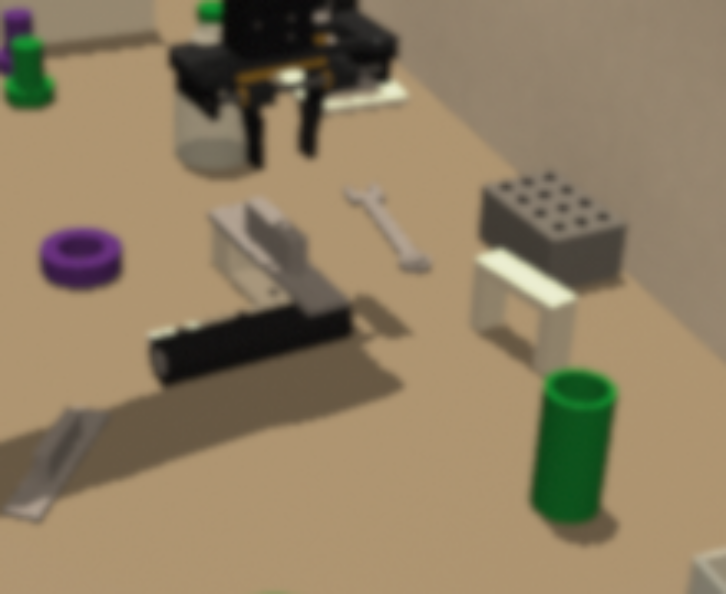

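View pics/w9.png

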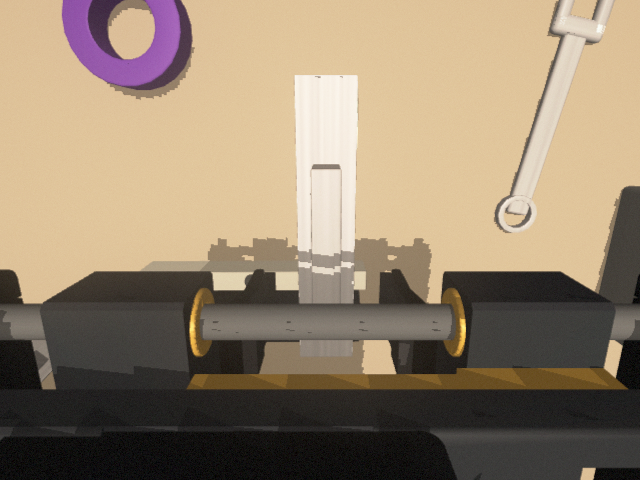

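Images: the straightedge lies flat across the leg (310,300 in the side crop) and the block, with its middle at jig (60,54). Next is pressing at the leg end.

{"fn": "send_rows", "kwargs": {"steps": [[0.3,0,0,-0.012,0,0,1],[0,0,0,-0.015,0,0,1],[0,0,0,-0.015,0,0.01,1],[0,0,0,-0.015,0,0.015,1],[0,0,0,-0.01,0,0.02,1],[0,0,0,-0.003,0,0.015,1],[0,0,0,0,0,0.01,1],[0,0,0,0,0,0,1],[0,0,0,0,0,0,1],[0,0,0,0,0,0,1]]}}

```text
time: 20.05
ee_pos: [0.6184, 0.0167, 0.0951]
eef_rot: [0.661, 0.75, -0.001, 0.002]
ft_force: [0.6, 0.9, 0.3]
width: 0.0004
```

```bash
python3 - <<'E'
from h import *
p,R=now()
t=jw(60,-23)
plan(p,R,[t[0],t[1],.076],down(7.7),2,1)
E
```

```text
t 20.05 p [0.6184 0.0167 0.0951] jig [ 59.1 -32.5] yang 7.2 z [ 6.0e-04 -4.3e-03 -1.0e+00] F [0.6 0.9 0.3] T [-0.1   0.01  0.06] w 0.0004 q [-0.45  0.46  0.44  1.66 -0.21  1.07  0.18]
[0.0, 0.1, -0.3, 0.0048, 0.0004, 0.0095, 1],
[0.0, 0.1, -0.3, 0.0048, 0.0004, 0.0095, 1],
```

{"fn": "send_rows", "kwargs": {"steps": [[0,0.1,-0.3,0.005,0.0005,0.007,1],[0,0.1,-0.2,0.004,0,0.007,1],[0,0,0,0,0,0.001,1],[0,0,0,0,0,0.001,1],[0,0,0,0,0,0,1],[0,0,0,0,0,0,1],[0,0,0,0,0,0,1],[0,0,0,0,0,0,1],[0,0,0,0,0,0,1],[0,0,0,0,0,0,1]]}}

```text
time: 21.05
ee_pos: [0.6188, 0.0282, 0.0796]
eef_rot: [0.657, 0.754, 0.001, 0.001]
ft_force: [0.1, 0.4, 0.3]
width: 0.0004
```

```bash
python3 - <<'E'
from h import *
p,R=now()
E
```

```text
t 21.05 p [0.6188 0.0282 0.0796] jig [ 61.  -21.2] yang 7.87 z [ 3.2e-03  6.0e-04 -1.0e+00] F [0.1 0.4 0.3] T [-0.12  0.02  0.01] w 0.0004 q [-0.45  0.47  0.43  1.67 -0.22  1.04  0.18]
```

{"fn": "send_rows", "kwargs": {"steps": [[0.2,0,0,-0.0015,-0.0005,0.002,1],[0,0,0,0,0,0.002,1],[0,0,0,0,0,0.002,1],[0,0,0,0,0,0.001,1],[0,0,0,0,0,0.001,1],[0,0,0,0,0,0.001,1],[0,0,0,0,0,0.001,1],[0,0,0,0,0,0.001,1],[0,0,0,0,0,0.001,1],[0,0,0,0,0,0.001,1]]}}

```text
time: 22.05
ee_pos: [0.6186, 0.0263, 0.0703]
eef_rot: [0.657, 0.754, 0.001, -0.001]
ft_force: [-5.2, 0.1, 10.1]
width: 0.0005
```

```bash
python3 - <<'E'
from h import *
p,R=now()
E
```

```text
t 22.05 p [0.6186 0.0263 0.0703] jig [ 60.6 -23. ] yang 7.84 z [-6.0e-04  2.1e-03 -1.0e+00] F [-5.2  0.1 10.1] T [-0.05  1.26  0.01] w 0.0005 q [-0.45  0.49  0.42  1.68 -0.23  1.03  0.19]
```

{"fn": "send_rows", "kwargs": {"steps": [[0,0,0,0,0,0.0005,1],[0,0,0,0,0,0.0005,1],[0,0,0,0,0,0,1],[0,0,0,0,0,-0.005,1],[0,0,0,0,0,-0.015,1],[0,0,0,0,0,-0.02,1],[0,0,0,0,0,-0.02,1],[0,0,0,0,0,0,1],[0,0,0,0,0,0,1],[0,0,0,0,0,0,1]]}}

```text
time: 23.05
ee_pos: [0.6192, 0.0261, 0.1359]
eef_rot: [0.657, 0.754, 0.001, -0.0]
ft_force: [-0.3, 0.1, -1.3]
width: 0.0005
```

```bash
cat >> h.py <<'E'
def sefit():
    from bench import camera,camera_params
    c=camera_params("wrist"); im,d=camera("wrist"); K,T=c["camera_matrix"],c["world_from_camera"]
    W=cloud(d,K,T); J=np.stack([*np.moveaxis((W[...,:2]-JO)@np.array([[np.cos(JY),-np.sin(JY)],[np.sin(JY),np.cos(JY)]])*1000,-1,0),W[...,2]*1000],-1)
    m=(J[...,2]>48)&(J[...,2]<58)&(abs(J[...,0]-60)<28)&(J[...,1]>103)&(J[...,1]<170)
    P=J[m]
    if len(P)>100: (cc,sz,a)=cv2.minAreaRect(P[:,:2].astype(np.float32)); print("SE end:",len(P),cc,sz,a,P[:,2].mean(),"end y",np.percentile(P[:,1],99.5))
    return im
E
python3 - <<'E'
from h import *
p,R=now(); im=sefit(); cv2.imwrite("pics/w10.png",im); postfit("d")
t=jw(60,130)
plan(p,R,[t[0],t[1],.125],down(7.7),5,1)
E
```

```text
t 23.05 p [0.6192 0.0261 0.1359] jig [ 61.1 -23.3] yang 7.83 z [ 0.0014  0.0025 -1.    ] F [-0.3  0.1 -1.3] T [-0.1   0.07 -0.04] w 0.0005 q [-0.46  0.41  0.45  1.63 -0.19  1.14  0.17]
SE end: 1358 (60.142555236816406, 109.10289764404297) (39.939544677734375, 12.142776489257812) 0.11291316896677017 51.46087980198147 end y 114.91660979066852
side 767 axis jig y at x=0: -24.3 slope deg -0.04 x ext [-94.9  80.4] resid 1.89
top few 0
[0.0, 0.0, 0.0, 0.0307, -0.0002, 0.0022, 1],
[0.0, 0.0, 0.0, 0.0307, -0.0002, 0.0022, 1],
[0.0, 0.0, 0.0, 0.0307, -0.0002, 0.0022, 1],
[0.0, 0.0, 0.0, 0.0307, -0.0002, 0.0022, 1],
[0.0, 0.0, 0.0, 0.0307, -0.0002, 0.0022, 1],
```

{"fn": "send_rows", "kwargs": {"steps": [[0,0,0,0.025,0,0,1],[0,0,0,0.03,0,0,1],[0,0,0,0.03,0,0,1],[0,0,0,0.03,0,0,1],[0,0,0,0.02,0,0,1],[0,0,0,0.01,0,0,1],[0,0,0,0,0,0.01,1],[0,0,0,0,0,0.01,1],[0,0,0,0,0,0.01,1],[0,0,0,0,0,0,1]]}}

```text
time: 24.2
ee_pos: [0.5964, 0.1684, 0.0972]
eef_rot: [0.66, 0.751, -0.004, -0.002]
ft_force: [-0.5, 0.3, 0.8]
width: 0.0007
```

```bash
python3 - <<'E'
from h import *
p,R=now()
t=jw(60,130)
plan(p,R,[t[0],t[1],.078],down(7.7),2,1)
E
```

```text
t 24.2 p [0.5964 0.1684 0.0972] jig [ 57.6 120.8] yang 7.43 z [-0.0074 -0.0037 -1.    ] F [-0.5  0.3  0.8] T [-0.06  0.07 -0.03] w 0.0007 q [-0.65  0.46  0.39  1.65 -0.19  1.08 -0.08]
[-0.2, 0.1, -0.1, 0.0046, 0.0012, 0.0096, 1],
[-0.2, 0.1, -0.1, 0.0046, 0.0012, 0.0096, 1],
```

{"fn": "send_rows", "kwargs": {"steps": [[-0.2,0.1,-0.1,0.0045,0.0012,0,1],[-0.2,0.1,-0.1,0.0045,0.0012,0.004,1],[0,0,0,0,0,0.006,1],[0,0,0,0,0,0.005,1],[0,0,0,0,0,0,1],[0,0,0,0,0,0,1],[0,0,0,0,0,0,1],[0,0,0,0,0,0,1],[0,0,0,0,0,0,1],[0,0,0,0,0,0,1]]}}

```text
time: 25.2
ee_pos: [0.5988, 0.1763, 0.0816]
eef_rot: [0.66, 0.752, 0.001, 0.0]
ft_force: [-0.4, 0.2, -0.4]
width: 0.0003
```

```bash
python3 - <<'E'
from h import *
p,R=now()
E
```

```text
t 25.2 p [0.5988 0.1763 0.0816] jig [ 61.  128.3] yang 7.47 z [ 1.e-03  9.e-04 -1.e+00] F [-0.4  0.2 -0.4] T [-0.    0.01 -0.  ] w 0.0003 q [-0.65  0.48  0.38  1.66 -0.2   1.05 -0.08]
```

{"fn": "send_rows", "kwargs": {"steps": [[0,0,0,0.001,-0.001,0.003,1],[0,0,0,0,0,0.002,1],[0,0,0,0,0,0.002,1],[0,0,0,0,0,0.001,1],[0,0,0,0,0,0.001,1],[0,0,0,0,0,0.001,1],[0,0,0,0,0,0.001,1],[0,0,0,0,0,0.001,1],[0,0,0,0,0,0.001,1],[0,0,0,0,0,0.001,1]]}}

```text
time: 26.2
ee_pos: [0.5976, 0.1773, 0.0705]
eef_rot: [0.66, 0.752, 0.001, -0.001]
ft_force: [-5.6, -0.2, 10.3]
width: 0.0005
```

```bash
python3 - <<'E'
from h import *
p,R=now()
E
```

```text
t 26.2 p [0.5976 0.1773 0.0705] jig [ 60.  129.4] yang 7.46 z [ 5.0e-04  2.4e-03 -1.0e+00] F [-5.6 -0.2 10.3] T [-0.45  1.19  0.04] w 0.0005 q [-0.65  0.49  0.37  1.66 -0.2   1.03 -0.08]
```

Pressed with about 10 N at TCP z 0.0705, against 0.0703 over the leg, so it does not rock. Now I lift clear.

{"fn": "send_rows", "kwargs": {"steps": [[0,0,0,0,0,0.0005,1],[0,0,0,0,0,0.0005,1],[0,0,0,0,0,0,1],[0,0,0,0,0,-0.005,1],[0,0,0,0,0,-0.015,1],[0,0,0,0,0,-0.025,1],[0,0,0,0,0,-0.03,1],[0,0,0,-0.01,0,-0.03,1],[0,0,0,-0.02,0,-0.02,1],[0,0,0,-0.02,0,0,1]]}}

```text
time: 27.2
ee_pos: [0.604, 0.1294, 0.2053]
eef_rot: [0.658, 0.753, 0.002, -0.0]
ft_force: [0.5, -1.2, -0.2]
width: 0.0007
```

{"fn": "send_rows", "kwargs": {"steps": [[0,0,0,-0.02,0,-0.01,1],[0,0,0,-0.03,0,-0.01,1],[0,0,0,-0.03,0,-0.01,1],[0,0,0,-0.03,0,0,1],[0,0,0,-0.03,0,0,1],[0,0,0,-0.02,0,0,1],[0,0,0,-0.01,0,0,1],[0,0,0,0,0,0,1],[0,0,0,0,0,0,1],[0,0,0,0,0,0,1]]}}

```text
time: 28.2
ee_pos: [0.6285, -0.0471, 0.248]
eef_rot: [0.658, 0.753, 0.007, 0.003]
ft_force: [0.6, -0.3, -0.3]
width: 0.0005
```

```bash
python3 - <<'E'
from h import *
from bench import *
p,R=now(); im=sefit(); cv2.imwrite("pics/w11.png",im); postfit("e")
im=np.load("e_side.npz")["p"]; cv2.imwrite("pics/s11.png",cv2.resize(im[150:330,260:480],None,fx=3.3,fy=3.3))
im=np.load("e_top.npz")["p"]; cv2.imwrite("pics/t11.png",im)
E
```

```text
t 28.2 p [ 0.6285 -0.0471  0.248 ] jig [ 60.5 -97. ] yang 7.64 z [ 0.0144  0.0061 -0.9999] F [ 0.6 -0.3 -0.3] T [-0.11  0.06  0.04] w 0.0005 q [-0.39  0.35  0.51  1.47 -0.18  1.35  0.27]
side 768 axis jig y at x=0: -24.3 slope deg -0.02 x ext [-95.7  80.3] resid 1.83
top few 1
```

View pics/s11.png

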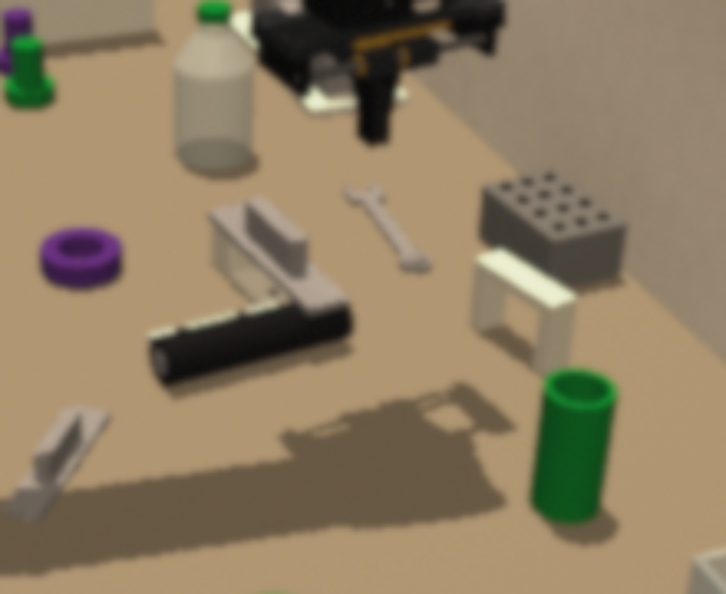

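View pics/t11.png

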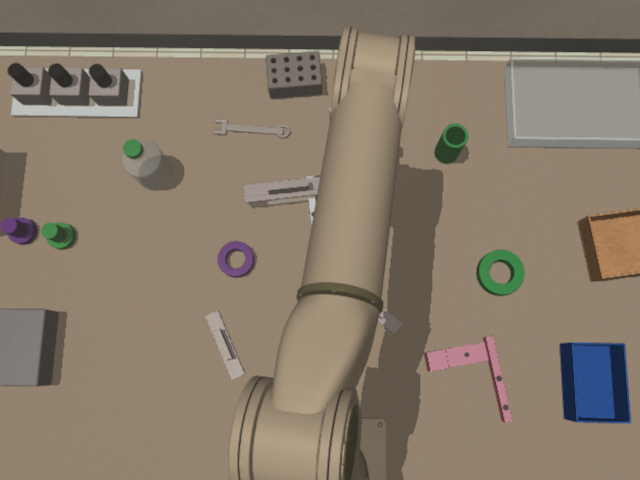

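View pics/w11.png

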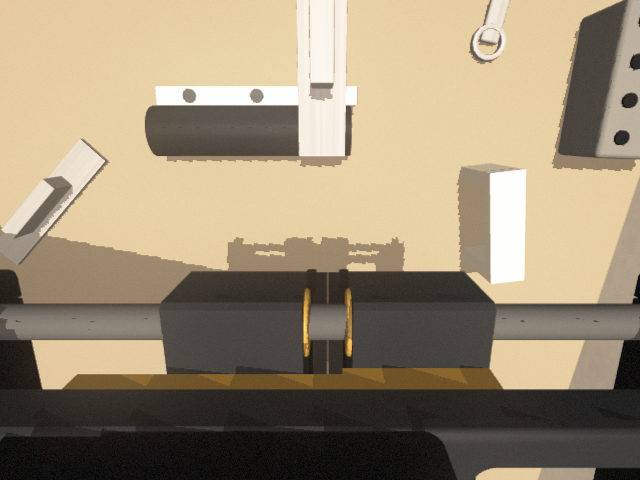

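The wrist view shows the leg flush against the fence along its length (150-350, 105-155) with the straightedge across it. The bystanders are in place and the gripper is well clear, so I hand in.

```bash
python3 -c "
from bench import *
print(close_job())"
```

```text
the job is handed in; nothing more can be done
None
```

The job is done and handed in at about 28 s. I gripped the 200 mm straightedge by its rib and rolled the leg against the jig fence under the flat sole. I then laid the straightedge across the leg and the gauge block, let go, and pressed it at the leg end and then at the block end.

**Last checks:**
- **Leg:** in the top view taken just after release, the leg's axis was at jig y -22.6 mm, 0.1° off parallel. The later side-view fit read -24.3 mm. That camera also read about 4 to 6 mm low in y earlier, and the last wrist picture shows no gap to the fence.
- **Straightedge:** it lay flat with its middle at jig x 60, y about 54, and read x 60.1 after the leg-end press. After the block-end press I checked it by picture only, and saw no change.
- **Rocking:** both presses were about 10 N, with tool heights of 70.3 mm over the leg and 70.5 mm over the block, so it does not rock. Each press also read about 5 N sideways.
- **Bystanders:** in the last pictures they appear where they were at the start, except that the top view of the bracket is blocked by the arm. The wrist and side views show it standing.

**One thing went wrong on the way:** near the end of the roll the straightedge pitched about 8° nose-down in the grip. I raised the grip force and tilted the tool to level it before laying it down.

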